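# Sort the parts of a dismantled thermocouple

## Task

Sort the parts of the dismantled thermocouple into their containers: both cream ceramic rods into the long blue tray, lying flat on its floor side by side along its length; both brass nuts into the grey steel tray, standing upright on its floor; and the cork stopper upright in the square yellow bin. Leave the roll of blue tape and the eraser where they are, and everything released and at rest.

Things in the scene. Friction and masses are not known exactly. Their poses are not given: they have to be found in the camera images.
- long_rod: the longer cream ceramic insulator rod, square in section, 150 mm long, 9 mm wide and 9 mm high, lying on the table; origin at the middle of its length on its underside; y along its length, x across it, z up. Take it across its width near the middle. Told from the other rod by its length
- short_rod: the shorter cream ceramic insulator rod, 120 mm long, 9 mm wide and 9 mm high, otherwise like the long one; origin at the middle of its length on its underside; y along its length, x across it, z up
- large_nut: the larger brass compression nut, standing on its hexagon: 24 mm across flats (along x), 27 mm over corners (along y), 17 mm high hexagon with a narrower neck to 23 mm (the neck is not solid: grip the hexagon); origin at the centre of its underside, z up
- small_nut: the smaller brass compression nut, standing on its hexagon: 19 mm across flats (along x), 22 mm over corners (along y), 13 mm high hexagon with a narrower neck to 18 mm (the neck is not solid: grip the hexagon); origin at the centre of its underside, z up
- stopper: brown cork stopper standing on the table, round, 34 mm in diameter, 28 mm high; origin at the centre of its underside, z up
- blue_tray: long shallow blue plastic tray, fixed to the table, 108 mm (its x) by 190 mm (its y) outside, 24 mm high to the rim, walls and floor 4 mm thick, so 100 x 182 mm inside; rim bead 1.5 mm wider than the wall; origin at the centre of its underside, y along its length, z up
- steel_tray: open grey pressed-steel tray, fixed to the table, 113 mm (its x) by 172 mm (its y) outside over the rim, 106 x 166 mm inside, 27 mm high, floor 2 mm thick; origin at the centre of its underside, y along its length, z up
- yellow_bin: square open yellow plastic bin, fixed to the table, 100 x 100 mm outside, 34 mm high, walls and floor 4 mm thick, so 92 x 92 mm inside; origin at the centre of its underside, z up
- tape: bystander, to be left alone: flat roll of blue insulating tape, loose, 64 mm in diameter, 18 mm high; origin at the centre of its underside
- rubber: bystander, to be left alone: small eraser, blue sleeve and pale green end, loose, 21 mm by 45 mm (its y) by 13 mm high; origin at the centre of its underside
Things that resemble listed ones, but are neither listed nor needed, are in the scene too. Several things have the shape of the stopper; the one meant has the colours described above.

How it is judged (in metres and radians):
At the end, for the whole second after the job is handed in: Rods in the blue tray, flat on its floor (0.06 rad), within 0.5 rad of its length; nuts in the steel tray and stopper in the yellow bin, upright (0.2 rad) on the floor (origins under 10 to 14 mm above the underside); all at rest; tape and eraser moved under 30 mm (x of long_rod in the frame of blue_tray between -0.05 and 0.05 m and y of long_rod in the frame of blue_tray between -0.035 and 0.035 m and z of each of long_rod, short_rod in the frame of blue_tray below 0.014 m and angle between long_rod's own y axis and vertical between 1.5108 and 1.6308 rad and angle between the y axis of each of long_rod, short_rod and the y axis of blue_tray, either way round below 0.5 rad and x of short_rod in the frame of blue_tray between -0.05 and 0.05 m and y of short_rod in the frame of blue_tray between -0.035 and 0.035 m and angle between short_rod's own y axis and vertical between 1.5108 and 1.6308 rad and x of large_nut in the frame of steel_tray between -0.048 and 0.048 m and y of large_nut in the frame of steel_tray between -0.078 and 0.078 m and z of each of large_nut, small_nut in the frame of steel_tray below 0.01 m and angle between each of large_nut, small_nut, stopper's own z axis and vertical below 0.2 rad and x of small_nut in the frame of steel_tray between -0.048 and 0.048 m and y of small_nut in the frame of steel_tray between -0.078 and 0.078 m and x of stopper in the frame of yellow_bin between -0.04 and 0.04 m and y of stopper in the frame of yellow_bin between -0.04 and 0.04 m and z of stopper in the frame of yellow_bin below 0.012 m and linear speed of each of long_rod, short_rod, large_nut, small_nut, stopper below 0.02 m/s and angular speed of each of long_rod, short_rod, large_nut, small_nut, stopper below 0.3 rad/s and distance of each of tape, rubber from where it was at the start of the episode below 0.03 m); the robot touches nothing.
It fails at once if the tape roll was disturbed (moved more than 30 mm) (distance of tape from where it was at the start of the episode above 0.03 m).
It fails at once if the eraser was disturbed (moved more than 30 mm) (distance of rubber from where it was at the start of the episode above 0.03 m).
It also fails if it takes over 128 s, if anything falls off the work surface, if the arm or the gripper's body presses on something with over 40 N, if the wrist force passes 120 N, or if a joint passes its speed limit or range.

## Robot

A 6-joint arm with a two-finger parallel gripper is mounted at the origin on a cart in front of the work surface, level with it; the furniture and walls round the work are solid. World frame = base frame: x ahead of the robot, y to its left, z up, the work surface at z = 0. Lengths are in mm, angles in rad, forces in N, time in s.
With the tool pointing down it reaches from about 325 to 875 mm from the base axis. Payload 4.4 kg.
Tool frame: the origin (TCP) lies on the centre line of the jaws, within the pads' length; the fingertips stand 11 mm ahead of it and the grasp point (between the pads) lies 8 mm behind it; z points along the fingers, y is the line along which they close (so a half turn about z gives the same grasp; the last joint's range is limited). The gripper opens to 85 mm and grips with 20 to 120 N. Pads are 22 mm wide; open, the fingers measure 114 mm over their backs; the gripper's body (76 mm by 85 mm) begins 54 mm behind the grasp point. The pads swing forward as they close: fully open they stand 13 mm farther back than shut.
Start: joints at [1, 0.207, 1.542, -0, 1.393, -0.15], TCP at [234.367, 525.071, 242.282] pointing down, gripper open.
Joint ranges: [-2.73, 2.73], [-0.86, 2.22], [0.23, 2.46], [-1.11, 4.25], [0.08, 2.63], [-2.82, 2.82]. Speed limits (rad/s): [2.79, 2.79, 3.14, 3.14, 3.14, 3.14].

## Interface

Orientations are given as a rotation vector (axis times angle).
In Python, from rig import ctrl gives the robot as it stands.
- The arm moves only by the tool arm_command, never from a script. Its argument "targets" is a list of rows, each a list of 4 numbers: the shift along the world's x, y, z in mm, then the turn about the world's z in degrees. A call has exactly 5 rows; each row is the pose to reach, as a shift and turn from the pose commanded when the call began; what a row does not reach only later rows make up. A row lasts 1/12 s, in which the tool goes at most 41.7 mm and 7.16 degrees, less where a joint would pass 70% of its speed; a pose out of reach is approached as far as the arm can. A call with a gripper value outside its range is refused whole. "fingers" is the opening in per cent of the stroke, from 0 (shut) to 100 (fully open), set as the call begins (left out, the last holds). The fingers move at their own pace and stop on an object; "squeeze" is the grip in N (left out, the last holds). Time passes only in rows, so rows that repeat a pose let the fingers close, or fill a call up. It gives the time, the measured TCP pose, the force, the opening and the grip force at its end, in the units of the state.
- ctrl.observe(): the state, without advancing time (a new reading comes with each control period).
- ctrl.snapshot(name): name is "scene" or "top"; returns the picture (420x560x3 uint8, red, green, blue); there is no depth.
- ctrl.calibration(name): a dict with "camera_matrix" (3x3 intrinsics, pixels), "eye" and "attitude" of the camera in the world. Camera axes: x right, y down, z forward; pixel columns grow to the right and rows downward; lengths in mm; the calibration is good to about 2 mm. A picture is of the moment at which its call begins. calibration takes no time and is no camera call.
- ctrl.sign_off(): hands the job in; it is judged then, once.
The state is a dict: "clock": time; "q": joint angles; "joint_velocities": joint speeds; "tau": joint torques, N m; "tcp_pos": TCP position; "ee_rot": TCP orientation; "wrist_force": force on the tool from outside, world axes, zero at the start; "wrist_torque": the same for the moment, N m; "opening": finger opening in mm; "gripper_force": force on a finger pad.
Only numpy, scipy, OpenCV 4.12 (cv2) and the standard library are available. Lean on these libraries where they do the work, as an engineer would, in place of code of your own. Each camera call takes 0.05 s, during which the arm holds its last target. There are 200 camera calls.

## Working session

There is one attempt and no reset: what is moved stays moved. The work goes in short steps, Python scripts to look and compute and a tool call to move; the robot and the scene stay as the last step left them, time stands still between calls to the robot, and variables do not carry over. Pictures are saved under pics/ and viewed, at most 14 in all, crops included, and the job is handed in when it is done.

Besides the shell and the picture viewer there is one more tool, called after ">>>" as name(argument=value, ...) on one line, values as JSON. arm_command: Moves the arm, as the interface text tells. Its arguments: {"type":"object","properties":{"targets":{"type":"array","items":{"type":"array","items":{"type":"number"}}},"fingers":{"type":"number"},"squeeze":{"type":"number"}},"required":["targets"]}

```bash
ls; mkdir -p pics; python3 - <<'E'
from rig import ctrl
import cv2,numpy as np
for n in("scene","top"):
    cv2.imwrite(f"pics/{n}0.png",ctrl.snapshot(n)[:,:,::-1])
    print(n,ctrl.calibration(n))
print(ctrl.observe())
E
```

```text
pics
scene {'camera_matrix': array([[381.14770509,   0.        , 270.88852294],
       [  0.        , 381.14770509, 208.58812918],
       [  0.        ,   0.        ,   1.        ]]), 'eye': array([-107.92014506,  536.15100172,  536.52529812]), 'attitude': array([-1.04135349,  2.21961034, -1.23987482])}
top {'camera_matrix': array([[543.8926789 ,   0.        , 273.88827296],
       [  0.        , 543.8926789 , 210.87896237],
       [  0.        ,   0.        ,   1.        ]]), 'eye': array([4.08882943e+02, 1.19489427e+00, 1.52438431e+03]), 'attitude': array([-2.18261698,  2.1974398 , -0.06560473])}
{'clock': 0.1, 'q': array([ 1.00049208e+00,  2.07389255e-01,  1.54282567e+00, -2.89116998e-05,
        1.39350673e+00, -1.50495453e-01]), 'joint_velocities': array([ 0.0006901 ,  0.00086484, -0.00211007, -0.00028944,  0.00032778,
        0.00066072]), 'tau': array([-9.77479976e-04, -3.84094942e+01, -2.92550880e+01, -2.97063161e-04,
        4.85772849e-03,  2.64270381e-05]), 'tcp_pos': array([234.01168944, 524.4929918 , 241.20401531]), 'ee_rot': array([-0.65444324, -3.0719292 ,  0.00314441]), 'wrist_force': array([ 0.15810099,  0.66946905, -0.06866504]), 'wrist_torque': array([ 0.03104905, -0.03278169,  0.04754125]), 'gripper_force': 0.0, 'opening': 85.58771509752609}
```

View pics/top0.png

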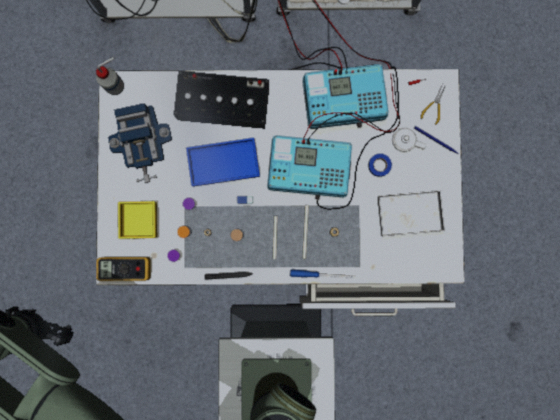

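View pics/scene0.png

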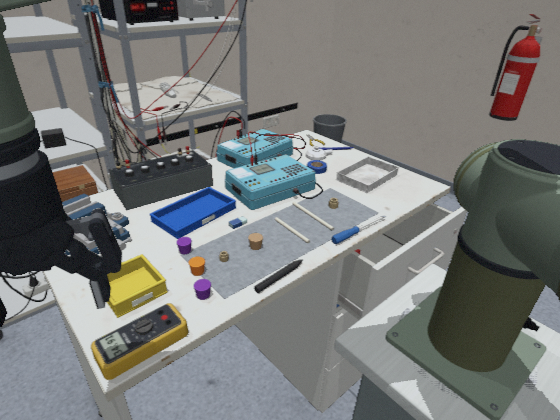

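The top view shows the blue tray at (223,162), yellow bin (138,220), steel tray (411,214), rods at (276,238) and (306,232). The nuts are at (335,232) and (209,232), and the brown cork is at (237,235). The orange piece (184,231) and the purple ones are decoys.

```bash
cat > h.py <<'E'
import cv2,numpy as np
from rig import ctrl
from scipy.spatial.transform import Rotation as R
def ray(n,uv):
    c=ctrl.calibration(n);K=c["camera_matrix"]
    d=R.from_rotvec(c["attitude"]).as_matrix()@np.linalg.inv(K)@np.array([uv[0],uv[1],1.])
    return c["eye"],d
def pt(n,uv,z):
    e,d=ray(n,uv);return e+d*(z-e[2])/d[2]
def blobs(mask,roi,amin=8):
    x0,y0,x1,y1=roi;m=np.zeros_like(mask);m[y0:y1,x0:x1]=mask[y0:y1,x0:x1]
    k,l,s,c=cv2.connectedComponentsWithStats(m)
    return [(s[i,4],cv2.minAreaRect(np.argwhere(l==i)[:,::-1].astype(np.float32)),c[i]) for i in range(1,k) if s[i,4]>=amin]
def rect(n,r,z):
    b=cv2.boxPoints(r);w=np.array([pt(n,p,z)[:2] for p in b])
    e=[w[1]-w[0],w[2]-w[1]];L=[np.linalg.norm(v) for v in e];v=e[int(np.argmax(L))]
    return w.mean(0).round(1),np.round(L,1),round(np.degrees(np.arctan2(v[1],v[0]))%180,1)
E
python3 - <<'E'
from h import *
im=cv2.imread("pics/top0.png");hsv=cv2.cvtColor(im,cv2.COLOR_BGR2HSV)
R_=lambda lo,hi:cv2.inRange(hsv,np.array(lo),np.array(hi))
for nm,m,roi,z in[("blue",R_((105,150,80),(130,255,255)),(180,130,265,192),24),("yellow",R_((20,120,80),(35,255,255)),(110,195,162,245),34),
 ("rods",R_((12,15,165),(40,110,255)),(265,195,320,270),9),("brass",R_((8,60,60),(28,255,255)),(200,200,345,270),17),("rubber",R_((100,120,60),(130,255,255)),(230,190,262,210),13),("tape",R_((105,150,60),(130,255,255)),(360,145,400,182),18)]:
    for a,r,c in blobs(m,roi): print(nm,a,c.round(1),rect("top",r,z),pt("top",c,z).round(0))
c=im[185:275,170:370];a=cv2.resize(c,(800,360),interpolation=cv2.INTER_CUBIC)
b=cv2.resize(im[180:245,370:450],None,fx=3.5,fy=3.5,interpolation=cv2.INTER_CUBIC)
o=np.zeros((590,800,3),np.uint8);o[:360]=a;o[360:360+b.shape[0],:b.shape[1]]=b
s=cv2.imread("pics/scene0.png")[150:210,330:420];s=cv2.resize(s,None,fx=3.5,fy=3.5);o[365:365+s.shape[0],300:300+s.shape[1]]=s
cv2.imwrite("pics/crop.png",o)
E
```

```text
blue 2409 [224.8 161.8] (array([638.8, 143.2]), array([187.8, 107.4]), np.float64(97.8)) [638. 138.  24.]
yellow 1305 [137.2 219.4] (array([478.7, 379.4]), array([101.7, 101.6]), np.float64(89.6)) [479. 377.  34.]
brass 111 [236.4 234.6] (array([435.9, 106.3]), array([30.5, 30.4]), np.float64(89.6)) [436. 107.  17.]
brass 43 [333.8 231.5] (array([ 442.4, -163.8]), array([22.2, 19.4]), np.float64(89.6)) [ 442. -163.   17.]
rubber 48 [241.5 199.5] (array([533.4,  92.4]), array([19.5, 14. ]), np.float64(89.6)) [533.  92.  13.]
tape 196 [379.3 165. ] (array([ 627.6, -293.7]), array([59.8, 57.1]), np.float64(134.5)) [ 627. -292.   18.]
```

View pics/crop.png

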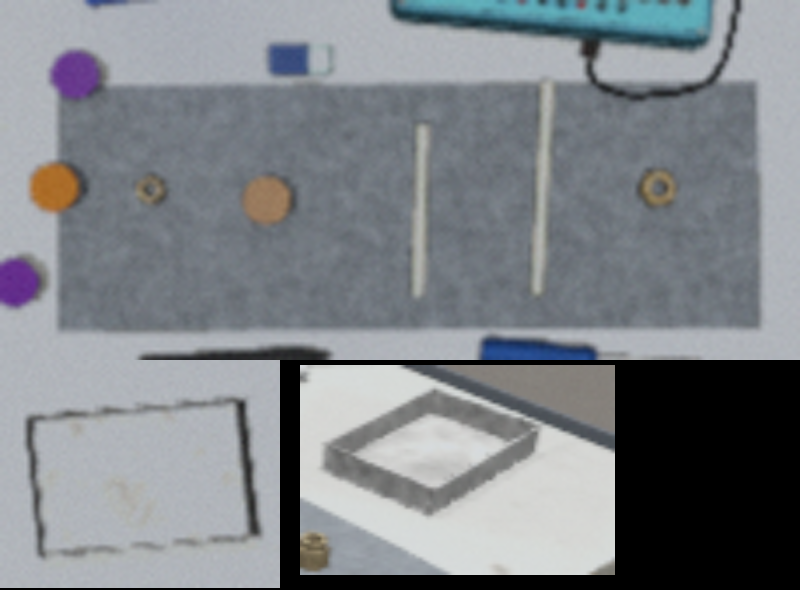

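The crop shows the short rod from (422,126) to (419,296) and the long rod from (546,82) to (538,294). The large nut is at (658,188), small nut (151,189) and cork (267,199). The steel tray's corners are at about (30,57), (240,41), (256,173) and (43,194) in its inset.

```bash
python3 - <<'E'
from h import *
C=lambda x,y:(170+x/4-.4,185+y/4-.4)
def seg(n,a,b):
    p,q=pt("top",C(*a),9),pt("top",C(*b),9);d=p-q
    print(n,((p+q)/2).round(1),np.linalg.norm(d).round(1),np.degrees(np.arctan2(d[1],d[0])).round(1))
seg("short",(422,126),(419,296));seg("long",(546,82),(538,294))
for n,c,z in[("large",(658,188),20),("small",(151,189),15),("cork",(267,199),28)]:print(n,pt("top",C(*c),z).round(1))
S=[pt("top",(370+x/3.5-.4,180+y/3.5-.4),z) for (x,y),z in zip([(30,57),(240,41),(256,173),(43,194)],[27]*4)]
print("steel",np.mean(S,0).round(1),np.round(S).tolist())
# second view check: cork and nuts via scene
s=cv2.cvtColor(cv2.imread("pics/scene0.png"),cv2.COLOR_BGR2HSV)
for a,r,c in blobs(cv2.inRange(s,np.array((8,70,50)),np.array((28,255,255))),(210,190,350,262)):print(a,c.round(1),pt("scene",c,10).round(1))
E
```

```text
short [427.5   0.5   9. ] 118.2 -1.4
long [443.  -84.2   9. ] 147.6 -2.7
large [ 442.  -163.7   20. ]
small [443.8 187.3  15. ]
cork [436.1 106.   28. ]
steel [ 492.3 -373.5   27. ] [[540.0, -286.0, 27.0], [551.0, -452.0, 27.0], [447.0, -462.0, 27.0], [432.0, -294.0, 27.0]]
63 [333.1 203.6] [ 440.5 -160.2   10. ]
181 [255.3 240.8] [441.8 103.5  10. ]
54 [223.6 256.8] [440.  191.9  10. ]
```

>>> arm_command(targets=[[17,-35,0,4.7],[34,-70,0,9.4],[51,-105,0,14],[68,-140,0,18.5],[85,-175,0,23]], fingers=100, squeeze=40)

```text
clock: 0.52
tcp_pos: [319.3, 348.3, 241.7]
ee_rot: [-0.021, -3.141, 0.001]
wrist_force: [1.4, 0.1, 0.0]
opening: 85.5
gripper_force: 0.0
```

>>> arm_command(targets=[[17,-35,0,0],[34,-70,0,0],[51,-105,0,0],[68,-140,0,0],[85,-175,0,0]])

```text
clock: 0.93
tcp_pos: [404.4, 173.2, 242.0]
ee_rot: [-0.029, -3.141, 0.0]
wrist_force: [0.7, 0.1, -0.4]
opening: 85.3
gripper_force: 0.0
```

>>> arm_command(targets=[[16,-34,-10,0],[32,-68,-20,0],[32,-68,-58,0],[32,-68,-96,0],[32,-68,-134,0]])

```text
clock: 1.35
tcp_pos: [437.0, 106.0, 107.3]
ee_rot: [0.033, 3.139, 0.0]
wrist_force: [0.4, 0.3, -0.8]
opening: 85.7
gripper_force: 0.0
```

>>> arm_command(targets=[[0,0,-35,0],[0,0,-65,0],[0,0,-85,0],[0,0,-91,0],[0,0,-91,0]])

```text
clock: 1.77
tcp_pos: [434.2, 106.9, 15.4]
ee_rot: [-0.029, -3.136, 0.001]
wrist_force: [-0.0, -0.3, -0.6]
opening: 85.5
gripper_force: 0.0
```

>>> arm_command(targets=[[0,0,0,0],[0,0,0,0],[0,0,0,0],[0,0,0,0],[0,0,0,0]], fingers=0)

```text
clock: 2.18
tcp_pos: [437.7, 107.2, 18.8]
ee_rot: [0.029, 3.138, 0.0]
wrist_force: [-0.8, 0.0, 3.8]
opening: 32.1
gripper_force: 39.3
```

>>> arm_command(targets=[[0,0,0,0],[0,0,0,0],[0,0,0,0],[0,0,0,0],[0,0,0,0]])

```text
clock: 2.6
tcp_pos: [437.8, 107.2, 18.8]
ee_rot: [0.029, 3.138, 0.0]
wrist_force: [-1.1, -0.8, 5.7]
opening: 31.9
gripper_force: 39.4
```

>>> arm_command(targets=[[0,0,15,0],[0,0,50,0],[0,0,90,0],[6,38,90,0],[12,76,90,0]])

```text
clock: 3.02
tcp_pos: [452.1, 183.2, 112.1]
ee_rot: [0.036, 3.131, 0.003]
wrist_force: [-0.1, -0.5, -0.8]
opening: 32.1
gripper_force: 39.8
```

>>> arm_command(targets=[[6,39,0,0],[12,78,0,0],[18,117,0,0],[24,156,0,0],[30,195,0,0]])

```text
clock: 3.43
tcp_pos: [478.4, 380.2, 108.0]
ee_rot: [0.028, 3.141, 0.001]
wrist_force: [0.6, -0.2, -0.0]
opening: 32.2
gripper_force: 39.8
```

>>> arm_command(targets=[[0,0,-20,0],[0,0,-45,0],[0,0,-65,0],[0,0,-78,0],[0,0,-83,0]])

```text
clock: 3.85
tcp_pos: [476.3, 377.1, 22.7]
ee_rot: [-0.029, -3.137, 0.004]
wrist_force: [-10.2, -6.0, 26.3]
opening: 32.0
gripper_force: 42.5
```

>>> arm_command(targets=[[0,0,2,0],[0,0,2,0],[0,0,2,0],[0,0,2,0],[0,0,2,0]])

```text
clock: 4.27
tcp_pos: [478.9, 378.2, 27.0]
ee_rot: [0.029, 3.14, 0.001]
wrist_force: [0.2, 0.4, 0.2]
opening: 32.1
gripper_force: 39.9
```

>>> arm_command(targets=[[0,0,0,0],[0,0,0,0],[0,0,0,0],[0,0,0,0],[0,0,0,0]], fingers=50)

```text
clock: 4.68
tcp_pos: [478.4, 378.1, 26.3]
ee_rot: [0.029, 3.141, -0.0]
wrist_force: [0.8, -0.0, -0.6]
opening: 42.9
gripper_force: 0.0
```

>>> arm_command(targets=[[0,0,15,0],[0,0,40,0],[0,0,70,0],[0,0,90,0],[0,0,90,0]])

```text
clock: 5.1
tcp_pos: [481.9, 380.2, 122.2]
ee_rot: [0.029, 3.132, 0.009]
wrist_force: [-0.0, 1.0, 1.2]
opening: 42.8
gripper_force: 0.0
```

>>> arm_command(targets=[[-7,-38,0,0],[-14,-76,0,0],[-22,-114,0,0],[-29,-152,0,0],[-37,-190,0,0]])

```text
clock: 5.52
tcp_pos: [440.2, 186.5, 115.4]
ee_rot: [-0.027, -3.14, 0.001]
wrist_force: [0.6, -0.8, 0.8]
opening: 42.6
gripper_force: 0.0
```

>>> arm_command(targets=[[0,0,-35,0],[0,0,-65,0],[0,0,-85,0],[0,0,-95,0],[0,0,-100,0]])

```text
clock: 5.93
tcp_pos: [439.4, 187.5, 14.1]
ee_rot: [-0.029, -3.137, 0.002]
wrist_force: [-0.3, -0.1, -0.1]
opening: 42.7
gripper_force: 0.0
```

>>> arm_command(targets=[[0,0,0,0],[0,0,0,0],[0,0,0,0],[0,0,0,0],[0,0,0,0]])

```text
clock: 6.35
tcp_pos: [442.4, 188.5, 17.3]
ee_rot: [0.028, 3.139, 0.001]
wrist_force: [-0.5, 0.6, -0.9]
opening: 42.7
gripper_force: 0.0
```

>>> arm_command(targets=[[0,0,0,0],[0,0,0,0],[0,0,0,0],[0,0,0,0],[0,0,0,0]], fingers=0)

```text
clock: 6.77
tcp_pos: [441.8, 188.2, 16.9]
ee_rot: [0.029, 3.141, 0.0]
wrist_force: [-1.7, -0.1, 5.9]
opening: 17.0
gripper_force: 39.0
```

>>> arm_command(targets=[[0,0,15,0],[0,0,50,0],[0,0,80,0],[4,-38,80,0],[8,-76,80,0]])

```text
clock: 7.18
tcp_pos: [451.5, 112.8, 98.8]
ee_rot: [0.021, 3.135, 0.001]
wrist_force: [0.4, -0.4, -1.1]
opening: 16.8
gripper_force: 39.3
```

>>> arm_command(targets=[[4,-38,0,0],[8,-76,0,0],[12,-114,0,0],[16,-152,0,0],[20,-190,0,0]])

```text
clock: 7.6
tcp_pos: [469.0, -79.7, 96.1]
ee_rot: [-0.029, -3.141, -0.0]
wrist_force: [0.6, -0.3, -0.6]
opening: 17.3
gripper_force: 39.3
```

>>> arm_command(targets=[[4,-38,0,0],[8,-76,0,0],[12,-114,0,0],[16,-152,0,0],[20,-190,0,0]])

```text
clock: 8.02
tcp_pos: [488.9, -269.7, 95.8]
ee_rot: [-0.03, -3.141, -0.001]
wrist_force: [0.9, 0.5, -0.4]
opening: 17.3
gripper_force: 39.3
```

>>> arm_command(targets=[[1,-38,0,0],[2,-77,0,0],[2,-77,-25,0],[2,-77,-50,0],[2,-77,-65,0]])

```text
clock: 8.43
tcp_pos: [489.8, -345.0, 28.5]
ee_rot: [-0.032, -3.139, -0.004]
wrist_force: [-0.5, 0.5, -0.4]
opening: 17.2
gripper_force: 39.3
```

>>> arm_command(targets=[[0,0,-4,0],[0,0,-8,0],[0,0,-11,0],[0,0,-12,0],[0,0,-12,0]])

```text
clock: 8.85
tcp_pos: [492.1, -345.3, 20.2]
ee_rot: [0.028, 3.14, -0.002]
wrist_force: [-0.5, -0.6, -0.6]
opening: 17.0
gripper_force: 39.3
```

>>> arm_command(targets=[[0,0,-1,0],[0,0,-1,0],[0,0,-1,0],[0,0,-1,0],[0,0,-1,0]], fingers=50)

```text
clock: 9.27
tcp_pos: [491.6, -345.1, 18.6]
ee_rot: [0.029, 3.141, -0.001]
wrist_force: [-0.2, 0.0, -0.1]
opening: 42.5
gripper_force: 0.0
```

>>> arm_command(targets=[[0,0,0,0],[0,0,15,0],[0,0,45,0],[0,0,75,0],[-9,36,75,0]])

```text
clock: 9.68
tcp_pos: [488.5, -318.1, 101.6]
ee_rot: [0.035, 3.126, -0.024]
wrist_force: [3.2, -1.6, 1.0]
opening: 42.5
gripper_force: 0.0
```

>>> arm_command(targets=[[-10,37,0,0],[-20,74,0,0],[-30,111,0,0],[-41,147,0,0],[-41,147,-30,0]])

```text
clock: 10.1
tcp_pos: [442.6, -158.4, 67.4]
ee_rot: [0.023, 3.134, -0.003]
wrist_force: [1.1, -1.9, -0.5]
opening: 43.1
gripper_force: 0.0
```

>>> arm_command(targets=[[0,0,-25,0],[0,0,-38,0],[0,0,-46,0],[0,0,-46,0],[0,0,-46,0]])

```text
clock: 10.52
tcp_pos: [441.5, -162.2, 17.4]
ee_rot: [-0.029, -3.141, -0.0]
wrist_force: [0.2, 0.6, 0.2]
opening: 42.8
gripper_force: 0.0
```

>>> arm_command(targets=[[0,0,0,0],[0,0,0,0],[0,0,0,0],[0,0,0,0],[0,0,0,0]], fingers=0)

```text
clock: 10.93
tcp_pos: [442.6, -162.8, 18.6]
ee_rot: [0.029, 3.139, -0.003]
wrist_force: [-0.9, -0.6, 6.3]
opening: 23.7
gripper_force: 39.2
```

>>> arm_command(targets=[[0,0,0,0],[0,0,0,0],[0,0,0,0],[0,0,10,0],[0,0,40,0]])

```text
clock: 11.35
tcp_pos: [437.7, -159.9, 54.6]
ee_rot: [-0.029, -3.133, -0.008]
wrist_force: [-0.1, -0.3, 0.3]
opening: 23.5
gripper_force: 39.3
```

>>> arm_command(targets=[[0,0,40,0],[8,-37,40,0],[16,-74,40,0],[24,-111,40,0],[32,-148,40,0]])

```text
clock: 11.77
tcp_pos: [473.8, -311.4, 98.7]
ee_rot: [0.028, 3.14, -0.002]
wrist_force: [0.7, 0.4, 0.4]
opening: 23.1
gripper_force: 39.3
```

>>> arm_command(targets=[[6,-31,0,0],[12,-62,0,0],[18,-94,0,0],[18,-94,-25,0],[18,-94,-50,0]])

```text
clock: 12.18
tcp_pos: [493.1, -408.3, 49.9]
ee_rot: [0.033, 3.136, -0.009]
wrist_force: [-0.1, 0.4, -0.6]
opening: 23.6
gripper_force: 39.4
```

>>> arm_command(targets=[[0,0,-12,0],[0,0,-20,0],[0,0,-25,0],[0,0,-27,0],[0,0,-27,0]])

```text
clock: 12.6
tcp_pos: [491.9, -404.0, 21.1]
ee_rot: [0.028, 3.141, -0.001]
wrist_force: [0.2, 0.1, -0.6]
opening: 23.6
gripper_force: 39.4
```

>>> arm_command(targets=[[0,0,-1,0],[0,0,-1,0],[0,0,-1,0],[0,0,-1,0],[0,0,-1,0]], fingers=50)

```text
clock: 13.02
tcp_pos: [491.6, -404.1, 19.7]
ee_rot: [0.029, 3.141, -0.001]
wrist_force: [-0.7, 0.5, -0.0]
opening: 42.6
gripper_force: 0.0
```

>>> arm_command(targets=[[0,0,0,0],[0,0,15,0],[0,0,45,0],[0,0,75,0],[-6,36,75,0]])

```text
clock: 13.43
tcp_pos: [490.4, -377.6, 102.8]
ee_rot: [0.035, 3.128, -0.025]
wrist_force: [1.5, -0.2, 2.4]
opening: 42.6
gripper_force: 0.0
```

>>> arm_command(targets=[[-6,38,0,-1.6],[-12,76,0,-1.6],[-18,114,0,-1.6],[-24,152,0,-1.6],[-30,190,0,-1.6]])

```text
clock: 13.85
tcp_pos: [454.8, -176.3, 94.4]
ee_rot: [0.074, 3.14, -0.0]
wrist_force: [0.9, 0.5, -0.3]
opening: 42.7
gripper_force: 0.0
```

>>> arm_command(targets=[[-6,38,0,0],[-12,76,0,0],[-13,94,0,0],[-13,94,-25,0],[-13,94,-50,0]])

```text
clock: 14.27
tcp_pos: [444.3, -83.2, 45.6]
ee_rot: [0.068, 3.135, -0.003]
wrist_force: [0.8, -0.1, -0.2]
opening: 42.5
gripper_force: 0.0
```

>>> arm_command(targets=[[0,0,-15,0],[0,0,-25,0],[0,0,-29,0],[0,0,-29,0],[0,0,-29,0]])

```text
clock: 14.68
tcp_pos: [443.1, -84.3, 15.8]
ee_rot: [0.073, 3.14, -0.001]
wrist_force: [-0.1, -0.8, -0.2]
opening: 42.9
gripper_force: 0.0
```

>>> arm_command(targets=[[0,0,-1,0],[0,0,-1,0],[0,0,-1,0],[0,0,-1,0],[0,0,-1,0]], fingers=0, squeeze=60)

```text
clock: 15.1
tcp_pos: [443.2, -84.3, 15.2]
ee_rot: [0.073, 3.139, -0.001]
wrist_force: [-0.9, 0.4, 6.0]
opening: 6.7
gripper_force: 59.1
```

>>> arm_command(targets=[[0,0,0,0],[0,0,0,0],[0,0,0,0],[0,0,0,0],[0,0,0,0]])

```text
clock: 15.52
tcp_pos: [443.2, -84.3, 15.2]
ee_rot: [0.073, 3.139, -0.001]
wrist_force: [-1.3, 0.4, 6.6]
opening: 6.7
gripper_force: 59.1
```

>>> arm_command(targets=[[0,0,15,0],[0,0,55,0],[0,0,95,-6.5],[0,0,135,-13],[0,0,135,-20]])

```text
clock: 15.93
tcp_pos: [448.2, -86.1, 157.7]
ee_rot: [0.622, 3.062, -0.005]
wrist_force: [1.3, -0.9, 0.1]
opening: 6.6
gripper_force: 58.8
```

>>> arm_command(targets=[[27,29,0,-6.6],[54,58,0,-13.2],[81,87,0,-19.8],[108,116,0,-26.4],[135,145,0,-33]])

```text
clock: 16.35
tcp_pos: [576.8, 61.1, 149.2]
ee_rot: [-1.475, -2.774, 0.0]
wrist_force: [1.1, -0.0, -0.1]
opening: 6.3
gripper_force: 58.9
```

>>> arm_command(targets=[[27,28,0,-6.6],[54,56,0,-13.2],[83,85,0,-19.8],[83,85,0,-26.5],[83,85,0,-26.5]])

```text
clock: 16.77
tcp_pos: [659.6, 146.6, 147.7]
ee_rot: [-2.062, -2.368, 0.002]
wrist_force: [-0.4, -0.0, -0.8]
opening: 6.4
gripper_force: 58.9
```

```bash
python3 - <<'E'
from h import *
a=ctrl.snapshot("top");s=ctrl.snapshot("scene")
o=np.hstack([cv2.resize(a[120:260,100:300],(600,420)),]);cv2.imwrite("pics/t1.png",o[:,:,::-1])
cv2.imwrite("pics/s1.png",s[:,:,::-1]);print(ctrl.observe()["tcp_pos"],ctrl.observe()["ee_rot"])
E
```

```text
[658.38802428 144.626641   148.39579686] [-2.05962245 -2.37084473  0.00261428]
```

View pics/s1.png

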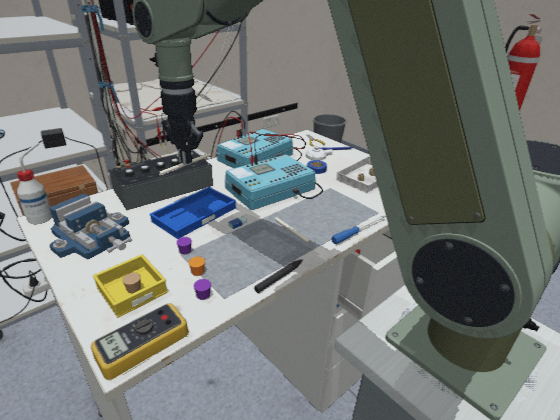

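View pics/t1.png

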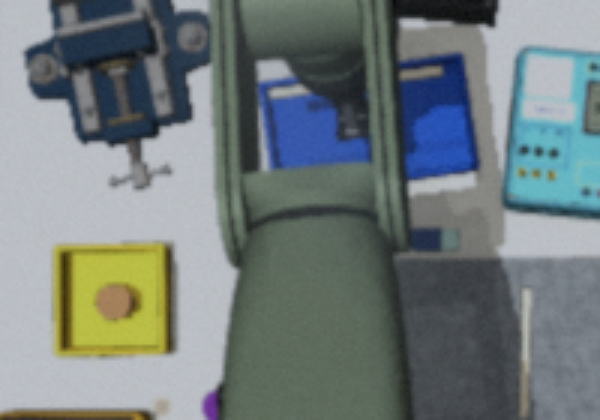

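The scene picture shows the cork upright in the bin at (132,282) and both nuts standing in the steel tray at about (362,176) and (373,176). The top crop shows the rod parallel to the tray's length, so I'll lower it.

>>> arm_command(targets=[[0,0,-35,0],[0,0,-70,0],[0,0,-95,0],[0,0,-110,0],[0,0,-116,0]])

```text
clock: 17.28
tcp_pos: [656.1, 143.4, 30.2]
ee_rot: [-2.061, -2.365, 0.007]
wrist_force: [-0.2, -0.1, -0.8]
opening: 6.5
gripper_force: 58.9
```

>>> arm_command(targets=[[0,0,-4,0],[0,0,-8,0],[0,0,-12,0],[0,0,-12,0],[0,0,-12,0]])

```text
clock: 17.7
tcp_pos: [660.0, 144.9, 22.4]
ee_rot: [2.063, 2.367, 0.002]
wrist_force: [0.6, -1.0, 0.8]
opening: 6.7
gripper_force: 58.9
```

>>> arm_command(targets=[[0,0,-1,0],[0,0,-2.5,0],[0,0,-2.5,0],[0,0,-2.5,0],[0,0,-2.5,0]])

```text
clock: 18.12
tcp_pos: [659.8, 144.9, 19.4]
ee_rot: [2.064, 2.368, 0.002]
wrist_force: [0.4, 0.1, 1.3]
opening: 6.6
gripper_force: 59.1
```

>>> arm_command(targets=[[0,0,0,0],[0,0,0,0],[0,0,0,0],[0,0,0,0],[0,0,0,0]], fingers=24)

```text
clock: 18.53
tcp_pos: [658.9, 144.7, 18.5]
ee_rot: [-2.064, -2.368, 0.001]
wrist_force: [-0.2, 0.1, -0.2]
opening: 20.5
gripper_force: 0.0
```

>>> arm_command(targets=[[0,0,10,0],[0,0,35,0],[0,0,70,0],[0,0,100,0],[0,0,130,0]])

```text
clock: 18.95
tcp_pos: [659.2, 144.8, 151.1]
ee_rot: [2.064, 2.368, 0.001]
wrist_force: [1.0, 0.0, -0.2]
opening: 20.5
gripper_force: 0.0
```

>>> arm_command(targets=[[-33,-20,0,6.7],[-66,-40,0,13.5],[-99,-60,0,20],[-132,-80,0,27],[-165,-100,0,33.5]], fingers=50)

```text
clock: 19.37
tcp_pos: [492.7, 44.1, 149.6]
ee_rot: [1.284, 2.866, 0.0]
wrist_force: [0.1, -0.8, 1.0]
opening: 42.6
gripper_force: 0.0
```

>>> arm_command(targets=[[-33,-21,0,6.7],[-68,-44,0,13.5],[-68,-44,-25,20],[-68,-44,-50,27],[-68,-44,-75,33.5]])

```text
clock: 19.78
tcp_pos: [427.0, -0.0, 75.1]
ee_rot: [0.407, 3.11, -0.001]
wrist_force: [-0.4, 0.1, 0.1]
opening: 42.5
gripper_force: 0.0
```

>>> arm_command(targets=[[0,0,0,6.7],[0,0,0,13.8],[0,0,0,13.8],[0,0,0,13.8],[0,0,0,13.8]])

```text
clock: 20.2
tcp_pos: [426.8, 0.7, 74.5]
ee_rot: [0.041, 3.14, -0.0]
wrist_force: [0.8, 0.7, 0.4]
opening: 42.6
gripper_force: 0.0
```

```bash
python3 - <<'E'
from h import *
a=ctrl.snapshot("top")
cv2.imwrite("pics/t2.png",cv2.resize(a[120:260,160:360],(800,560),interpolation=cv2.INTER_CUBIC)[:,:,::-1])
o=ctrl.observe();r=o["ee_rot"];print(o["tcp_pos"],(2*np.degrees(np.arctan2(r[1],r[0]))-90)%180,o["q"])
E
```

```text
[426.74335112   0.69559407  74.47279949] 88.53753359299637 [-2.01772337e-01  1.18174159e-01  2.03960739e+00  1.34874497e-05
  9.82348986e-01 -1.74705129e+00]
```

View pics/t2.png

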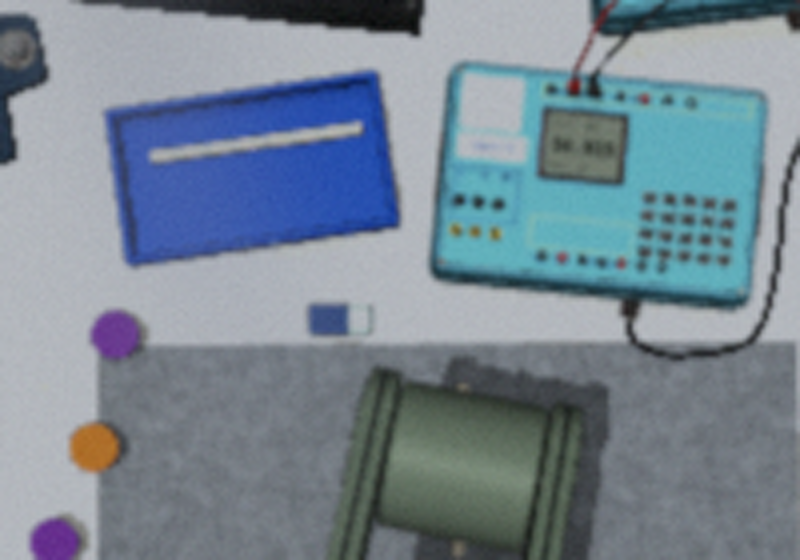

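The long rod lies parallel in the tray from (150,156) to (362,128). The short rod's ends show at (462,388) and (459,548) under the gripper.

>>> arm_command(targets=[[0,0,-25,0],[0,0,-45,0],[0,0,-56,0],[0,0,-59,0],[0,0,-59,0]])

```text
clock: 20.67
tcp_pos: [425.5, 0.9, 14.3]
ee_rot: [-0.038, -3.14, -0.0]
wrist_force: [0.4, 0.0, 0.6]
opening: 42.5
gripper_force: 0.0
```

>>> arm_command(targets=[[0,0,0,0],[0,0,0,0],[0,0,0,0],[0,0,0,0],[0,0,0,0]], fingers=0)

```text
clock: 21.08
tcp_pos: [427.4, 0.5, 16.0]
ee_rot: [0.037, 3.139, -0.001]
wrist_force: [-0.9, 0.6, 6.0]
opening: 6.8
gripper_force: 59.0
```

>>> arm_command(targets=[[0,0,0,0],[0,0,0,0],[0,0,0,0],[0,0,0,0],[0,0,0,0]])

```text
clock: 21.5
tcp_pos: [427.4, 0.5, 16.0]
ee_rot: [0.037, 3.139, -0.001]
wrist_force: [-0.1, 0.3, 6.0]
opening: 6.4
gripper_force: 59.0
```

>>> arm_command(targets=[[0,0,15,0],[0,0,55,0],[0,0,95,-6.5],[0,0,130,-13],[0,0,130,-20]])

```text
clock: 21.92
tcp_pos: [432.0, -0.3, 152.6]
ee_rot: [0.588, 3.07, -0.0]
wrist_force: [1.3, -0.4, -0.0]
opening: 6.3
gripper_force: 58.8
```

>>> arm_command(targets=[[30,22,0,-6.6],[60,44,0,-13.2],[90,66,0,-19.8],[120,88,0,-26.4],[150,110,0,-33]])

```text
clock: 22.33
tcp_pos: [577.3, 111.9, 144.9]
ee_rot: [1.443, 2.79, 0.0]
wrist_force: [0.8, -0.1, -0.1]
opening: 6.8
gripper_force: 58.8
```

>>> arm_command(targets=[[20,14,0,-6.6],[40,29,0,-13.2],[40,29,0,-19.8],[40,29,0,-26.4],[40,29,0,-27.8]])

```text
clock: 22.75
tcp_pos: [616.2, 140.2, 144.4]
ee_rot: [-2.067, -2.366, 0.001]
wrist_force: [-0.3, -0.3, 0.1]
opening: 6.3
gripper_force: 58.9
```

>>> arm_command(targets=[[0,0,-35,0],[0,0,-70,0],[0,0,-95,0],[0,0,-110,0],[0,0,-114,0]])

```text
clock: 23.17
tcp_pos: [612.6, 139.2, 26.7]
ee_rot: [-2.059, -2.366, 0.009]
wrist_force: [-1.1, -0.0, -0.3]
opening: 6.4
gripper_force: 58.9
```

>>> arm_command(targets=[[0,0,-4,0],[0,0,-8,0],[0,0,-8,0],[0,0,-8,0],[0,0,-8,0]])

```text
clock: 23.58
tcp_pos: [617.3, 139.9, 24.3]
ee_rot: [2.063, 2.367, 0.003]
wrist_force: [0.8, -0.2, 0.4]
opening: 6.6
gripper_force: 58.9
```

>>> arm_command(targets=[[0,0,-1,0],[0,0,-3,0],[0,0,-3,0],[0,0,-3,0],[0,0,-3,0]])

```text
clock: 24.0
tcp_pos: [616.5, 139.8, 20.1]
ee_rot: [2.064, 2.368, 0.001]
wrist_force: [-0.3, 0.1, 2.3]
opening: 6.5
gripper_force: 59.1
```

>>> arm_command(targets=[[0,0,0,0],[0,0,0,0],[0,0,0,0],[0,0,0,0],[0,0,0,0]], fingers=24)

```text
clock: 24.42
tcp_pos: [616.0, 139.8, 19.6]
ee_rot: [-2.064, -2.368, 0.0]
wrist_force: [0.7, -0.4, -0.8]
opening: 20.5
gripper_force: 0.0
```

>>> arm_command(targets=[[0,0,10,0],[0,0,35,0],[0,0,70,0],[0,0,100,0],[0,0,140,0]])

```text
clock: 24.83
tcp_pos: [614.5, 139.6, 159.8]
ee_rot: [-2.063, -2.366, 0.004]
wrist_force: [0.6, 0.7, -0.6]
opening: 20.8
gripper_force: 0.0
```

>>> arm_command(targets=[[-33,-20,0,0],[-66,-40,0,0],[-99,-60,0,0],[-132,-80,0,0],[-165,-100,0,0]])

```text
clock: 25.25
tcp_pos: [449.6, 39.2, 160.5]
ee_rot: [2.063, 2.368, 0.001]
wrist_force: [0.4, -0.5, 0.0]
opening: 20.4
gripper_force: 0.0
```

>>> arm_command(targets=[[-10,-10,0,0],[-20,-20,0,0],[-20,-20,0,0],[-20,-20,0,0],[-20,-20,0,0]])

```text
clock: 25.67
tcp_pos: [432.1, 20.0, 160.6]
ee_rot: [2.063, 2.367, 0.002]
wrist_force: [0.8, 0.3, -0.5]
opening: 20.5
gripper_force: 0.0
```

```bash
python3 - <<'E'
from h import *
a=ctrl.snapshot("top");s=ctrl.snapshot("scene")
f=lambda im,w:cv2.resize(im,w,interpolation=cv2.INTER_CUBIC)
o=np.zeros((590,800,3),np.uint8)
o[:300,:500]=f(a[130:250,100:300],(500,300));o[:300,500:]=f(a[180:245,380:445],(300,300))
o[300:590,:390]=f(s[180:320,90:278],(390,290));o[300:590,400:790]=f(s[140:210,320:414],(390,290))
cv2.imwrite("pics/end.png",o[:,:,::-1]);print(ctrl.observe()["tcp_pos"])
E
```

```text
[432.08416464  20.15636529 160.20015203]
```

View pics/end.png

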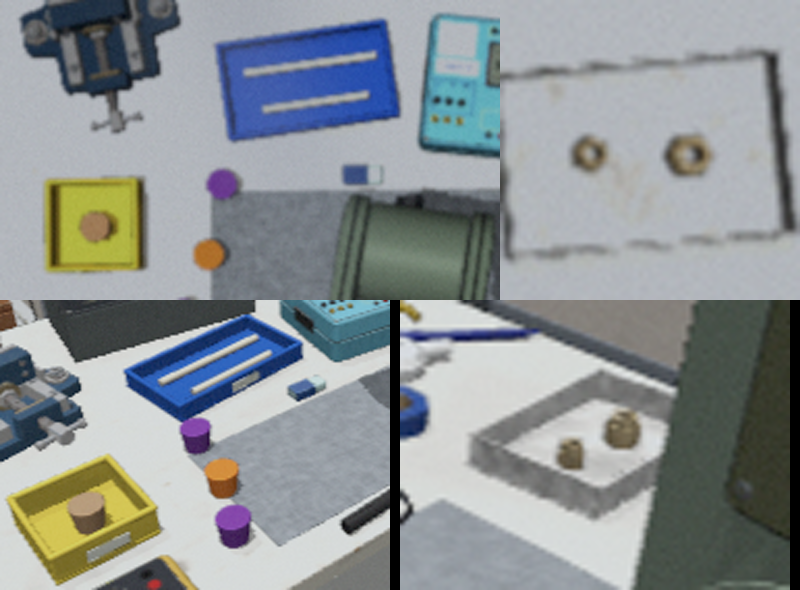

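The picture shows both rods flat in the blue tray, at (310,64) and (315,102). Both nuts are upright in the steel tray, at (590,154) and (688,155), and the cork is upright in the bin at (96,226). The eraser at (362,174) hasn't moved.

```bash
python3 -c "
from rig import ctrl
print(ctrl.sign_off())"
```

```text
the job is handed in; nothing more can be done
None
```

The job is handed in after about 26 s: in the last pictures both rods lay flat in the blue tray, both nuts stood upright in the steel tray and the cork stopper stood in the yellow bin, with the tape and eraser left alone; the hand-in gave no verdict.

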